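# Take the saucepan off the boil

### The job

The saucepan on the left of the hob has come to the boil and is full: without lifting or tipping it, slide it gently across the glass onto the middle of the keep-warm zone (orange ring, right), its lid staying on. Its long handle sticks out to the front where someone could catch it: leave it pointing straight back to the wall. Also turn the left knob fully back to off, and leave the right knob and the other things on the table as they are.

Things in the scene. Friction and masses are not known exactly. Their poses are not given: they have to be found in the camera images.
- hob: portable double hob, fixed to the table: steel body with a black glass top, 236 (x) x 390 (y) x 50 mm high. Origin: centre of its underside on the table. x points away from the robot, y to the robot's left, along the hob's length. The glass is level, 50 mm above the table, and free of edges or ribs from zone to zone.
- hot_zone (a point): centre of the left zone (light grey printed ring, 156 mm across) on the glass; axes as the hob's. It is 30 mm behind and 95 mm left of the hob's centre.
- warm_zone (a point): centre of the right, keep-warm zone (orange printed ring, 156 mm across) on the glass; axes as the hob's. 190 mm to the right of hot_zone.
- saucepan: steel saucepan, 140 mm across (foot 120 mm), 68 mm high, about 0.6 kg, loose. Origin: centre of its underside. Its x axis points along the handle. Handle: black straight level bar 20 mm wide and 17 mm thick, from 102 to 232 mm from the pan's axis, its middle line 57 mm above the pan's underside (107 mm above the table).
- handle_grip (a point): on the handle's middle line, 150 mm from the pan's axis; axes as the pan's. On its other side, 180 degrees from the handle and as high up, the pan has a short black counter-handle: a block 22 mm wide (along y), 16 mm thick, standing out from 78 to 114 mm from the pan's axis (its middle at x = -96 mm in the pan's frame).
- handle_end (a point): on the handle's middle line, 225 mm from the pan's axis, 7 mm short of its end.
- pan_lid: round lid, 146 mm across, loose, 0.14 kg, lying on the pan's rim with a 5 mm deep flange inside it. Origin: centre of the plane that rests on the rim, 68 mm above the pan's underside. Round black knob 30 mm across, its top 34 mm above the origin.
- knob_left (a joint): rotary knob of the left zone. 0 = off (its stop): the pointer points straight away from the robot along the hob's x, at the white bar; the value grows in rad as it is turned clockwise seen from above, to 2.4. Turn it anticlockwise to switch off. Friction 0.03 N m.
- knob_left_grip (a point): on the left knob's axis, at the middle of its bar grip: a black bar 34 mm long, 11 mm wide, 18 mm high, whose top is 76 mm above the table; the bar's length is the x axis of this point. The steel disc under it is 35 mm across and ends 8 mm above the glass.
- knob_right (a joint): knob of the right zone, of the same form, set low; to be left alone.
- knob_right_pointer (a point): pointer tip of the right knob, 16 mm from its axis.
- salt: glass shaker with a grey cap, 44 mm across, 90 mm high, in front of the hob. Origin: centre of its underside.
- pepper: the other shaker, alike, in front of the hob. Origin: centre of its underside.
- mug: sage-green stoneware mug, 82 x 109 x 74 mm high, in front of the hob at the left. Origin: centre of its underside.
- timer: red and cream egg timer, 59 mm across, 53 mm high, in front of the hob. Origin: centre of its underside.

How it is judged:
By the outcome, as a careful person would: the job done as asked, in the order asked, and still so for the second after the job is handed in, with the robot touching nothing.
It also fails if it takes over 61 s, if anything falls off the work surface, if the arm or the gripper's body presses on something with over 40 N, if the wrist force passes 120 N, or if a joint passes its speed limit or range.

### The arm

A 6-joint arm with a two-finger parallel gripper is mounted at the origin on a cart in front of the work surface, level with it; the furniture and walls round the work are solid. World frame = base frame: x ahead of the robot, y to its left, z up, the work surface at z = 0. Lengths are in m, angles in rad, forces in N, time in s.
With the tool pointing down it reaches from about 0.225 to 0.875 m from the base axis. Payload 3.4 kg.
Tool frame: the origin (TCP) lies on the centre line of the jaws, within the pads' length; the fingertips stand 17 mm ahead of it and the grasp point (between the pads) lies 2 mm behind it (manip.finger_overhang is the distance from the TCP to the fingertips, in m); y points along the fingers, x is the direction in which the jaws open and shut, and the axes are right-handed (so a half turn about y gives the same grasp; the last joint's range is limited). The gripper opens to 85 mm and grips with 20 to 120 N. Pads are 22 mm wide; open, the fingers measure 114 mm over their backs; the gripper's body (76 mm by 85 mm) begins 54 mm behind the grasp point. The pads swing forward as they close: fully open they stand 13 mm farther back than shut.
Start: joints at [1.048, 0.276, 1.505, -0, 1.361, -0.121], TCP at [0.225, 0.529, 0.248] pointing down, gripper open.
Joint ranges: [-2.89, 2.89], [-0.75, 2.08], [0.22, 2.7], [-1.18, 4.32], [0.11, 2.71], [-2.7, 2.7]. Speed limits (rad/s): [2.57, 2.57, 3.14, 3.14, 3.14, 3.14].

### API

Orientations are given as a unit quaternion [w, x, y, z].
In Python, from rig import manip gives the robot as it stands.
- The arm moves only by the tool arm_command, never from a script. Its argument "commands" is a list of rows, each a list of 3 entries, a list of its own where there are three numbers: the finger opening in cm, from 0 to 8.54, then the shift along the world's x, y, z in cm, then the turn about the world's z in rad. A call has 1 to 12 rows; each row shifts and turns the commanded pose from where the row before left it; what a row does not reach is not made up. A row lasts 1/10 s, in which the tool goes at most 50 mm and 8.59 degrees, less where a joint would pass 70% of its speed; a pose out of reach is approached as far as the arm can. A call with a gripper value outside its range is refused whole. The fingers move at their own pace and stop on an object; "grip_force" is the grip in N (left out, the last holds). Time passes only in rows, so rows that do not move let the fingers close. It gives the time, the measured TCP pose, the force and the opening at its end, in the units of the state.
- manip.get_state(): the state, without advancing time (a new reading comes with each control period).
- manip.get_image(name): name is "scene" or "top" or "wrist"; returns a dict with "pixels" (480x640x3 uint8, red, green, blue), "range_z" (480x640 float32, m along the optical axis (not along the pixel's ray), 0 where there is no reading), "intrinsics" (3x3 intrinsics, pixels), "R" (3x3) and "t" (3): a world point X has camera coordinates R X + t. Camera axes: x right, y down, z forward; pixel columns grow to the right and rows downward; lengths in m; the calibration is good to about 2 mm. A picture is of the moment at which its call begins.
- manip.sign_off(): hands the job in, once; it reports no verdict.
The state is a dict: "clock": time; "qpos": joint angles; "qd": joint speeds; "effort": joint torques, N m; "position": TCP position; "ee_rot": TCP orientation; "contact_force": force on the tool from outside, world axes, zero at the start; "moment": the same for the moment, N m; "width": finger opening in m.
Only numpy, scipy, OpenCV 4.12 (cv2) and the standard library are available. Lean on these libraries where they do the work, as an engineer would, in place of code of your own. Each camera call takes 0.05 s, during which the arm holds its last target.

## Working session

There is one attempt and no reset: what is moved stays moved. The work goes in short steps, Python scripts to look and compute and a tool call to move; the robot and the scene stay as the last step left them, time stands still between calls to the robot, and variables do not carry over. Pictures are saved under pics/ and viewed, and the job is handed in when it is done.

Besides the shell and the picture viewer there is one more tool, called after "Call:" as name(argument=value, ...), one argument or row to a line, values as JSON. arm_command: Moves the arm, as the interface text tells. Its arguments: {"type":"object","properties":{"commands":{"type":"array"},"grip_force":{"type":"number"}},"required":["commands"]}

```bash
ls; mkdir -p pics
cat > h.py <<'E'
from rig import manip
import numpy as np, cv2
def snap(name,fn):
    d=manip.get_image(name); cv2.imwrite('pics/'+fn,d['pixels'][:,:,::-1]); np.savez('pics/'+fn[:-4]+'.npz',**{k:np.array(v) for k,v in d.items()}); return d
def ray(d,u,v,z):
    K,R,t=np.array(d['intrinsics']),np.array(d['R']),np.array(d['t']).ravel()
    c=-R.T@t; r=R.T@np.linalg.inv(K)@np.array([u,v,1.]); return c+r*(z-c[2])/r[2]
def proj(d,X):
    K,R,t=np.array(d['intrinsics']),np.array(d['R']),np.array(d['t']).ravel()
    p=K@(R@np.array(X)+t); return p[:2]/p[2]
E
python3 - <<'E'
from h import *
print(manip.get_state())
for n in('scene','top','wrist'):
    d=snap(n,n+'0.png'); print(n,-np.array(d['R']).T@np.array(d['t']).ravel(), np.array(d['R']).round(2).tolist(),np.array(d['intrinsics']).tolist())
E
```

```text
pics
{'clock': 0.0, 'qpos': array([ 1.04795211e+00,  2.76600998e-01,  1.50615433e+00,  6.43781360e-06,
        1.36069072e+00, -1.20969375e-01]), 'qd': array([ 0.00094356,  0.0005358 , -0.00186059,  0.00090594, -0.00052665,
       -0.00061764]), 'effort': array([-1.36408216e-03, -4.16770434e+01, -2.45809078e+01, -4.38929574e-04,
        1.11592459e-02, -4.38931792e-06]), 'position': array([0.22464127, 0.52875507, 0.24742781]), 'ee_rot': array([-0.58944299,  0.59002492,  0.38955827, -0.39073253]), 'contact_force': array([-0.41822555,  0.34893529, -0.06680759]), 'moment': array([0.02061208, 0.08170711, 0.03149993]), 'width': 0.0856170114218504}
scene [ 0.02632168 -0.15127413  0.7555475 ] [[0.42, -0.91, 0.0], [-0.69, -0.32, -0.65], [0.59, 0.27, -0.76]] [[594.4558577020157, 0.0, 315.83342225727176], [0.0, 594.4558577020157, 224.52553431891397], [0.0, 0.0, 1.0]]
top [0.45115704 0.09734689 0.96063904] [[0.01, -1.0, 0.01], [-0.99, -0.01, -0.1], [0.1, -0.01, -0.99]] [[504.2817075366695, 0.0, 325.319312984641], [0.0, 504.2817075366695, 249.03322356202153], [0.0, 0.0, 1.0]]
wrist [0.14863586 0.56256475 0.37401317] [[0.39, 0.92, -0.0], [0.87, -0.37, 0.33], [0.3, -0.13, -0.95]] [[411.59199572495226, 0.0, 318.4521159192739], [0.0, 411.59199572495226, 234.3623243304824], [0.0, 0.0, 1.0]]
```

View pics/top0.png

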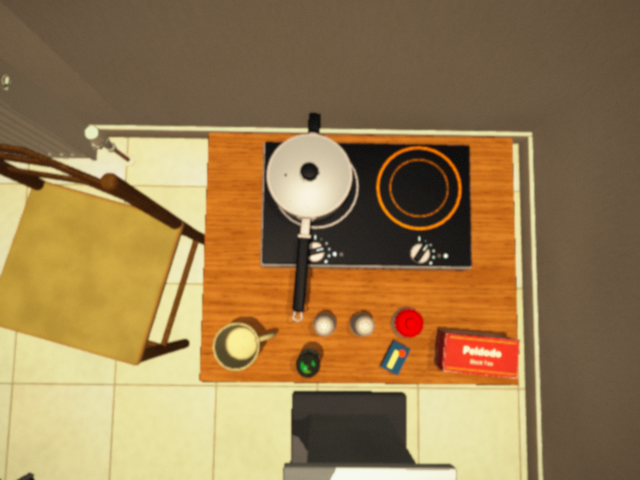

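View pics/scene0.png

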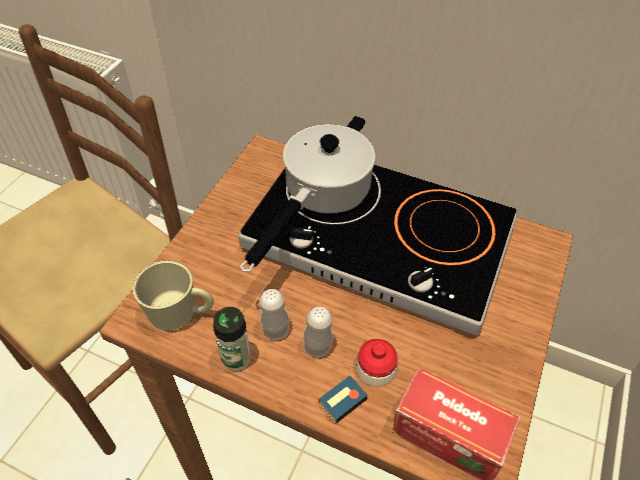

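View pics/wrist0.png

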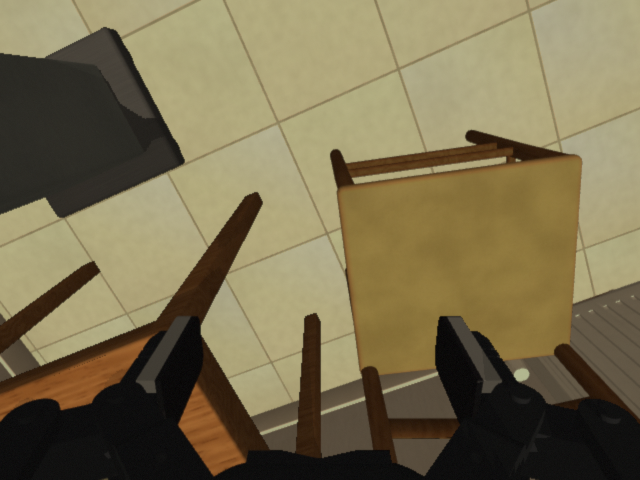

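The top view shows the pan at (312,177) with its handle towards the robot at (302,250), over the left knob (317,250). The warm ring is at (420,188) and the right knob at (421,253). The salt and pepper shakers are at (325,325) and (362,325). Next I'll measure these.

```bash
cat > m.py <<'E'
from h import *
def load(fn): return dict(np.load('pics/'+fn))
def cloud(d):
    z=d['range_z'];K=d['intrinsics'];v,u=np.mgrid[:480,:640]
    P=np.stack([(u-K[0,2])*z/K[0,0],(v-K[1,2])*z/K[1,1],z],-1)
    return (P-d['t'].ravel())@d['R']
E
python3 - <<'E'
from m import *
d=load('top0.npz');im=d['pixels'];P=cloud(d)
hsv=cv2.cvtColor(im,cv2.COLOR_RGB2HSV)
# orange ring
m=((hsv[...,0]>8)&(hsv[...,0]<22)&(hsv[...,1]>180)&(hsv[...,2]>150)).astype(np.uint8)
m[:140]=0;m[240:]=0;m[:,:370]=0;m[:,468:]=0
c=max(cv2.findContours(m,0,1)[0],key=cv2.contourArea);e=cv2.fitEllipse(c);print('warm',e,ray(d,*e[0],.05))
# hob: black region
b=(im.max(2)<45).astype(np.uint8);b[:135]=0;b[272:]=0;b[:,:255]=0;b[:,480:]=0
pts=np.argwhere(b)[:,::-1].astype(np.float32);r=cv2.minAreaRect(pts);print('glass',r,[ray(d,*q,.05)[:2].round(3).tolist() for q in cv2.boxPoints(r)])
# lid: height map
z=P[...,2];
w=(z>.108)&(z<.135)&(P[...,0]<.75)
n=np.zeros((480,640),np.uint8);n[w]=1;n[:130]=0;n[230:]=0;n[:,:255]=0;n[:,370:]=0
c=max(cv2.findContours(n,0,1)[0],key=cv2.contourArea);e=cv2.fitEllipse(c);print('lid',e,ray(d,*e[0],.118))
for u,v in [(314,118),(314,125),(310,170),(303,240),(300,300),(240,345),(325,325),(362,325),(408,322),(308,360),(395,357),(480,352),(150,130),(400,100),(400,40),(600,200),(535,150),(500,250),(120,190),(420,250)]: print((u,v),P[v,u].round(3))
print(np.unique((P[:100,250:500,0]).round(2).ravel(),return_counts=True))
cv2.imwrite('pics/topz.png',cv2.resize(im[100:390,200:530,::-1],(792,696)[:2],interpolation=2)[:600])
E
```

```text
warm ((418.4756164550781, 187.84152221679688), (82.68280029296875, 85.00802612304688), 113.63858032226562) [ 0.66137578 -0.08289901  0.05      ]
glass ((367.0, 207.0), (128.0, 204.0), 90.0) [[0.741, 0.202], [0.748, -0.178], [0.509, -0.174], [0.504, 0.196]]
lid ((309.1047668457031, 176.9713897705078), (82.85324096679688, 90.21814727783203), 7.704132556915283) [0.66149366 0.11730825 0.118     ]
(314, 118) [0.767 0.111 0.114]
(314, 125) [0.754 0.11  0.115]
(310, 170) [0.665 0.115 0.151]
(303, 240) [0.553 0.126 0.116]
(300, 300) [0.453 0.129 0.112]
(240, 345) [0.368 0.243 0.009]
(325, 325) [0.411 0.086 0.088]
(362, 325) [0.411 0.023 0.087]
(408, 322) [ 0.416 -0.062  0.054]
(308, 360) [0.353 0.114 0.105]
(395, 357) [ 0.351 -0.044  0.016]
(480, 352) [ 0.368 -0.182  0.078]
(150, 130) [ 1.003  0.661 -0.655]
(400, 100) [ 1.016 -0.122 -0.403]
(400, 40) [ 1.018 -0.07  -0.08 ]
(600, 200) [ 0.712 -0.602 -0.273]
(535, 150) [ 0.953 -0.602 -0.639]
(500, 250) [ 0.554 -0.249  0.001]
(120, 190) [0.636 0.442 0.105]
(420, 250) [ 0.544 -0.081  0.072]
(array([0.45, 1.01, 1.02]), array([  108,    67, 24825]))
```

View pics/topz.png

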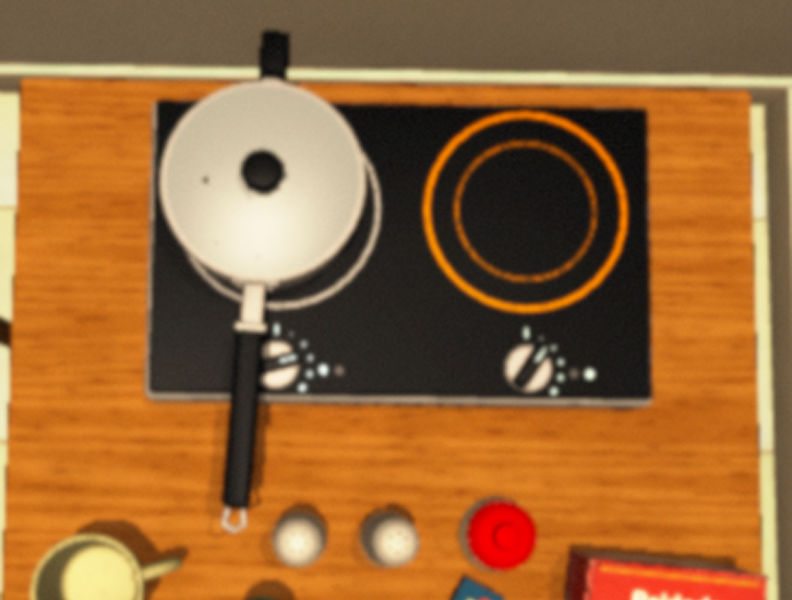

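The enlarged view confirms the layout, and depth puts the wall at x = 1.017. Now the handle line, hob yaw, left ring and knob details.

Run:
```python
from m import *
d=load('top0.npz');im=d['pixels'];P=cloud(d);z=P[...,2]
dark=im.max(2)<70
w=(z>.100)&(z<.125)&(P[...,0]<.57)&(P[...,0]>.43)&(abs(P[...,1]-.125)<.04)&dark
vs,us=np.nonzero(w); Q=np.array([ray(d,u,v,.1155)[:2] for u,v in zip(us,vs)])
rows=[]
for x0 in np.arange(.44,.57,.01):
    s=Q[abs(Q[:,0]-x0)<.005]
    if len(s)>4: rows.append((x0,(s[:,1].min()+s[:,1].max())/2,np.ptp(s[:,1])))
rows=np.array(rows);print(rows.round(4))
f=np.polyfit(rows[:,0],rows[:,1],1);print('slope',f, 'y at .66',np.polyval(f,.6615))
# counter
w=(z>.09)&(z<.125)&(P[...,0]>.735)&dark&(abs(P[...,1]-.11)<.04);w[:100]=0
vs,us=np.nonzero(w);Q=np.array([ray(d,u,v,.115)[:2] for u,v in zip(us,vs)]);print('counter',Q.min(0),Q.max(0))
# hob front glass edge & back edge: dark->nondark per column
g=im.max(2)
for nm,v0,v1 in(('back',135,160),('front',250,275)):
    L=[]
    for u in list(range(360,460,4)):
        col=g[v0:v1,u].astype(float); 
        i=(np.argmax(col<60) if nm=='back' else len(col)-1-np.argmax(col[::-1]<60)); L.append(ray(d,u,v0+i,.05)[:2])
    L=np.array(L); f=np.polyfit(L[:,1],L[:,0],1);print(nm,f,L[:,0].mean(),L[:,1].mean())
L=[];Rr=[]
for v in range(205,255,3):
    row=g[v,255:480];i=np.nonzero(row<45)[0];L.append(ray(d,255+i[0],v,.05)[:2]);Rr.append(ray(d,255+i[-1],v,.05)[:2])
for q in(L,Rr):
    q=np.array(q);print('side',np.polyfit(q[:,0],q[:,1],1),q[:,1].mean())
cv2.imwrite('pics/kn.png',cv2.resize(im[225:275,270:470,::-1],None,fx=4,fy=4,interpolation=2))
e=load('scene0.npz')['pixels'][200:320,230:470,::-1];cv2.imwrite('pics/kns.png',cv2.resize(e,None,fx=3,fy=3,interpolation=2))
s=manip.get_state();from scipy.spatial.transform import Rotation as R
q=s['ee_rot'];print(R.from_quat([q[1],q[2],q[3],q[0]]).as_matrix().round(3))
```

```text
[[0.44   0.1322 0.0167]
 [0.45   0.1314 0.0182]
 [0.46   0.13   0.0184]
 [0.47   0.1301 0.0183]
 [0.48   0.1295 0.0168]
 [0.49   0.128  0.0169]
 [0.5    0.1274 0.0185]
 [0.51   0.1276 0.0186]
 [0.52   0.1261 0.0186]
 [0.53   0.1263 0.0186]
 [0.54   0.1248 0.0187]
 [0.55   0.125  0.0186]
 [0.56   0.1233 0.0186]]
slope [-0.06873459  0.16218801] y at .66 0.11672008262355918
counter [0.74171171 0.10005695] [0.77561191 0.1209813 ]
back [0.01385399 0.74106191] 0.7401773032631485 -0.06385223614980429
front [0.00396235 0.52130747] 0.5210574082154801 -0.06310856391457036
side [ 0.99929414 -0.41698525] 0.1637001147379781
side [ 0.00528242 -0.17768418] -0.17458720855478477
[[ 0.391 -0.001 -0.92 ]
 [ 0.92  -0.001  0.391]
 [-0.001 -1.     0.   ]]
```

View pics/kns.png

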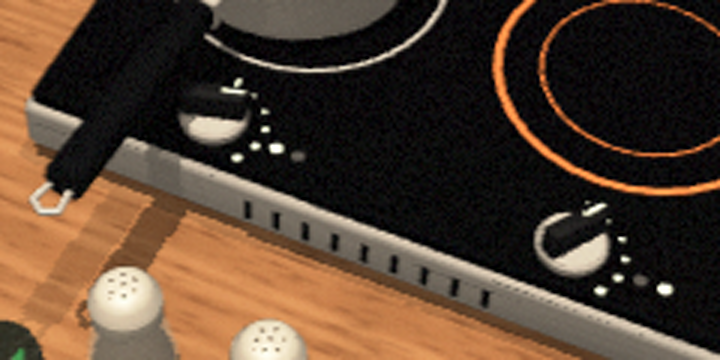

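Measured values:

| Item | Value |
|---|---|
| Pan axis | (0.661, 0.117) |
| Handle yaw | π − 0.069 |
| Warm zone | (0.661, −0.083) |
| Hob yaw | about 0 |
| Wall | x = 1.017 |

I'll grip the handle at about (0.515, 0.127) with a jaw yaw of 1.50. I'll swing it clockwise over the hob, through the left, while moving the pan right.

Call:
arm_command(
  commands=[
    [8.5, [2.4, -3.35, 0], 0.028],
    [8.5, [2.4, -3.35, 0], 0.028],
    [8.5, [2.4, -3.35, 0], 0.028],
    [8.5, [2.4, -3.35, 0], 0.028],
    [8.5, [2.4, -3.35, 0], 0.028],
    [8.5, [2.4, -3.35, 0], 0.028],
    [8.5, [2.4, -3.35, 0], 0.028],
    [8.5, [2.4, -3.35, 0], 0.028],
    [8.5, [2.4, -3.35, 0], 0.028],
    [8.5, [2.4, -3.35, 0], 0.028],
    [8.5, [2.4, -3.35, 0], 0.028],
    [8.5, [2.6, -3.35, 0], 0.026],
  ],
  grip_force=40,
)

```text
clock: 1.35
position: [0.5153, 0.1257, 0.2482]
ee_rot: [0.517, -0.516, -0.483, 0.483]
contact_force: [0.4, 0.2, 0.5]
width: 0.0849
```

Call:
arm_command(
  commands=[
    [8.5, [0, 0, -3], 0],
    [8.5, [0, 0, -3], 0],
    [8.5, [0, 0, -2], 0],
    [8.5, [0, 0, 0], 0],
  ],
)

```text
clock: 1.75
position: [0.5125, 0.1267, 0.1652]
ee_rot: [0.518, -0.515, -0.481, 0.485]
contact_force: [-0.8, -0.9, 0.2]
width: 0.0844
```

Run:
```python
from m import *
d=snap('wrist','w1.png');d=snap('scene','s1.png')
s=manip.get_state();print(s['clock'],s['qpos'].round(3),s['position'],s['contact_force'])
```

```text
1.85 [ 0.111  0.268  1.726  0.     1.148 -1.392] [0.5150007  0.12725121 0.16843484] [ 0.14270778 -0.97559571  0.67571066]
```

View pics/w1.png

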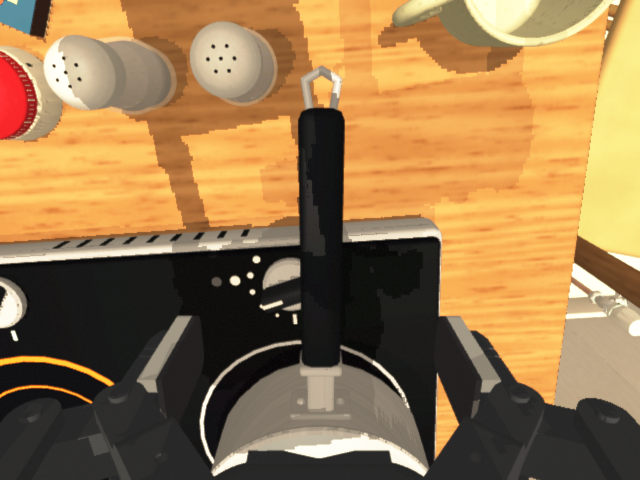

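View pics/s1.png

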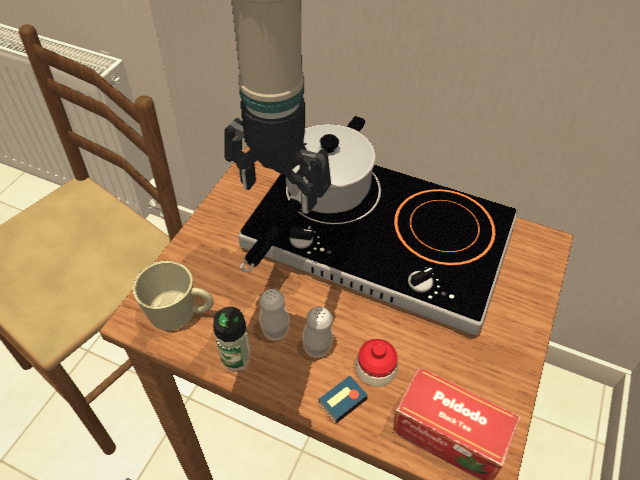

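The wrist view shows the handle centred between the pads (column 321, pads at 165 and 470), clear of the shakers. I'll go down and close.

Call:
arm_command(
  commands=[
    [8.5, [0, 0, -1.5], 0],
    [8.5, [0, 0, -2], 0],
    [8.5, [0, 0, -1.7], 0],
    [8.5, [0, 0, -1], 0],
    [8.5, [0, 0, 0], 0],
    [4, [0, 0, 0], 0],
    [4, [0, 0, 0], 0],
    [2.8, [0, 0, 0], 0],
    [2.4, [0, 0, 0], 0],
    [1.5, [0, 0, 0], 0],
    [1.5, [0, 0, 0], 0],
    [1.5, [0, 0, 0], 0],
  ],
  grip_force=40,
)

```text
clock: 3.05
position: [0.5151, 0.1273, 0.1068]
ee_rot: [-0.517, 0.517, 0.483, -0.483]
contact_force: [-1.6, 0.9, 3.7]
width: 0.0192
```

Run:
```python
from m import *
d=snap('wrist','w2.png');d=snap('top','t2.png')
s=manip.get_state();print(s['clock'],s['qpos'].round(3),s['position'],s['contact_force'],s['moment'],s['width'])
```

```text
3.15 [ 0.111  0.33   1.812  0.     1.    -1.392] [0.51500165 0.1273102  0.10668764] [-1.81461709 -0.25127929  4.59874413] [0.05884265 0.07307865 0.05371681] 0.019146596276225936
```

View pics/w2.png

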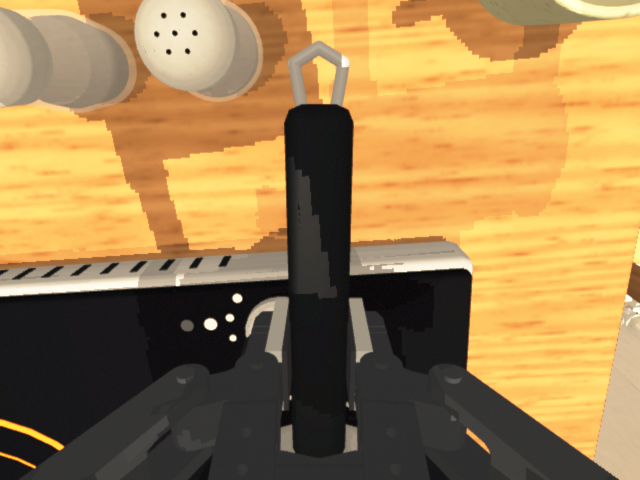

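View pics/t2.png

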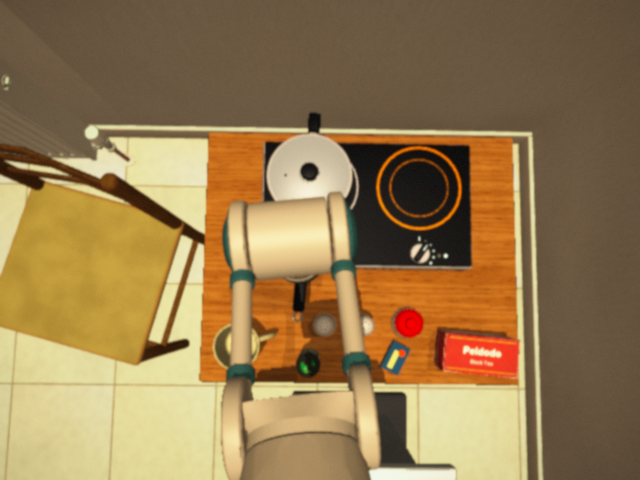

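The handle is gripped at a 19 mm opening, but the tool feels about 4.6 N upward, so it's pressing down slightly. I'll relieve that before sliding.

Call:
arm_command(
  commands=[
    [1.5, [0, 0, 0.1], 0],
    [1.5, [0, 0, 0.05], 0],
    [1.5, [0, 0, 0], 0],
  ],
  grip_force=40,
)

```text
clock: 3.45
position: [0.5152, 0.1272, 0.1073]
ee_rot: [-0.517, 0.517, 0.483, -0.483]
contact_force: [3.1, 0.3, -4.5]
width: 0.0188
```

Run:
```python
from m import *
s=manip.get_state();print(s['clock'],s['position'],s['contact_force'],s['moment'],s['width'])
# plan: pan from P0 to P1, handle angle a0 -> 0 clockwise; smooth profile
r=.1477;N=84
P0=np.array([.6621,.1170]);P1=np.array([.6612,-.083]);a0=np.pi-.0687
t=np.arange(N+1)/N
# trapezoidal smooth
ra=.12
def prof(t):
    v=1/(1-ra); return np.where(t<ra,v*t*t/2/ra,np.where(t>1-ra,1-v*(1-t)**2/2/ra,v*(t-ra/2)))
u=prof(t)
a=a0*(1-u); C=P0+(P1-P0)*u[:,None]
G=C+r*np.c_[np.cos(a),np.sin(a)]
G=(G-G[0])*100; a=a-a[0]
g=np.diff(G.round(2),axis=0).round(2); b=np.diff(a.round(3)).round(3)
for i in range(0,N,12): print('['+', '.join(f'[1.5, [{x:g}, {y:g}, 0], {q:g}]' for (x,y),q in zip(g[i:i+12],b[i:i+12]))+']', (G[min(i+12,N)]).round(2),a[min(i+12,N)].round(3))
```

```text
3.45 [0.51520591 0.12721393 0.1072542 ] [ 3.06071175  0.31194698 -4.54683999] [ 0.1234806  -0.3458683   0.08212752] 0.01876909517385795
[[1.5, [0, 0.02, 0], -0.002], [1.5, [0.01, 0.05, 0], -0.006], [1.5, [0.01, 0.08, 0], -0.011], [1.5, [0.02, 0.12, 0], -0.014], [1.5, [0.03, 0.15, 0], -0.019], [1.5, [0.04, 0.19, 0], -0.022], [1.5, [0.06, 0.21, 0], -0.027], [1.5, [0.09, 0.25, 0], -0.031], [1.5, [0.11, 0.28, 0], -0.035], [1.5, [0.14, 0.3, 0], -0.039], [1.5, [0.18, 0.32, 0], -0.042], [1.5, [0.2, 0.31, 0], -0.041]] [0.89 2.28] -0.289
[[1.5, [0.23, 0.3, 0], -0.042], [1.5, [0.25, 0.29, 0], -0.041], [1.5, [0.27, 0.28, 0], -0.042], [1.5, [0.3, 0.26, 0], -0.042], [1.5, [0.31, 0.26, 0], -0.041], [1.5, [0.34, 0.24, 0], -0.042], [1.5, [0.36, 0.23, 0], -0.041], [1.5, [0.38, 0.21, 0], -0.042], [1.5, [0.4, 0.19, 0], -0.041], [1.5, [0.42, 0.18, 0], -0.042], [1.5, [0.44, 0.16, 0], -0.042], [1.5, [0.45, 0.14, 0], -0.041]] [5.04 5.02] -0.788
[[1.5, [0.47, 0.12, 0], -0.042], [1.5, [0.49, 0.1, 0], -0.041], [1.5, [0.5, 0.08, 0], -0.042], [1.5, [0.52, 0.06, 0], -0.041], [1.5, [0.53, 0.04, 0], -0.042], [1.5,
[... 1200 characters left out ...]
042], [1.5, [0.34, -0.78, 0], -0.042], [1.5, [0.33, -0.79, 0], -0.041], [1.5, [0.3, -0.8, 0], -0.042], [1.5, [0.28, -0.82, 0], -0.041], [1.5, [0.26, -0.83, 0], -0.042], [1.5, [0.23, -0.83, 0], -0.041], [1.5, [0.21, -0.85, 0], -0.042], [1.5, [0.19, -0.86, 0], -0.042]] [ 28.81 -14.92] -2.784
[[1.5, [0.16, -0.86, 0], -0.041], [1.5, [0.14, -0.87, 0], -0.042], [1.5, [0.1, -0.82, 0], -0.039], [1.5, [0.08, -0.74, 0], -0.035], [1.5, [0.05, -0.66, 0], -0.031], [1.5, [0.04, -0.57, 0], -0.027], [1.5, [0.02, -0.48, 0], -0.022], [1.5, [0.01, -0.39, 0], -0.019], [1.5, [0, -0.31, 0], -0.014], [1.5, [0, -0.22, 0], -0.011], [1.5, [0.01, -0.13, 0], -0.006], [1.5, [0, -0.04, 0], -0.002]] [ 29.42 -21.01] -3.073
```

Now it reads 4.5 N the other way, about 6 N per mm, so I'll go back half of that. I'll also re-plan with rounder rows.

Call:
arm_command(
  commands=[
    [1.5, [0, 0, -0.07], 0],
    [1.5, [0, 0, 0], 0],
  ],
)

```text
clock: 3.65
position: [0.5151, 0.1272, 0.107]
ee_rot: [-0.517, 0.517, 0.483, -0.483]
contact_force: [1.8, 0.2, -2.8]
width: 0.0192
```

```bash
cat > plan.py <<'E'
import numpy as np
r=.1477
P0=np.array([.6621,.1170]);P1=np.array([.6612,-.083]);a0=np.pi-.0687
b=[.01,.01,.02,.02,.03,.03]+[.04]*71+[.03,.03,.03,.02,.02,.01,.01]
b=np.array(b);print(b.sum(),a0,len(b))
b[-1]+=0
a=a0-np.r_[0,np.cumsum(b)]; u=np.r_[0,np.cumsum(b)]/b.sum()
C=P0+(P1-P0)*u[:,None]
G=C+r*np.c_[np.cos(a),np.sin(a)]
G=(G-G[0])*100
g=np.diff((G/.05).round()*.05,axis=0).round(2)
E
python3 - <<'E'
from m import *
from plan import *
s=manip.get_state();print(s['clock'],s['position'],s['contact_force'],s['moment'],s['width'])
for i in range(0,len(b),12): print('['+', '.join(f'[1.5, [{x:g}, {y:g}, 0], {-q:g}]' for (x,y),q in zip(g[i:i+12]+0,b[i:i+12]))+']', (G[min(i+12,len(b))]).round(2))
E
```

```text
3.1099999999999994 3.072892653589793 84
3.65 [0.51511119 0.1272066  0.10697041] [ 1.7827254   0.19522249 -2.84775061] [-0.03473398 -0.3315158   0.0892263 ] 0.01924045190056349
[[1.5, [0, 0.1, 0], -0.01], [1.5, [0, 0.05, 0], -0.01], [1.5, [0.05, 0.2, 0], -0.02], [1.5, [0.05, 0.15, 0], -0.02], [1.5, [0.05, 0.25, 0], -0.03], [1.5, [0.05, 0.25, 0], -0.03], [1.5, [0.15, 0.3, 0], -0.04], [1.5, [0.15, 0.3, 0], -0.04], [1.5, [0.15, 0.35, 0], -0.04], [1.5, [0.2, 0.3, 0], -0.04], [1.5, [0.2, 0.3, 0], -0.04], [1.5, [0.25, 0.25, 0], -0.04]] [1.29 2.81]
[[1.5, [0.25, 0.3, 0], -0.04], [1.5, [0.25, 0.25, 0], -0.04], [1.5, [0.3, 0.25, 0], -0.04], [1.5, [0.35, 0.25, 0], -0.04], [1.5, [0.3, 0.2, 0], -0.04], [1.5, [0.4, 0.25, 0], -0.04], [1.5, [0.35, 0.2, 0], -0.04], [1.5, [0.4, 0.15, 0], -0.04], [1.5, [0.4, 0.2, 0], -0.04], [1.5, [0.45, 0.15, 0], -0.04], [1.5, [0.4, 0.1, 0], -0.04], [1.5, [0.5, 0.15, 0], -0.04]] [5.63 5.23]
[[1.5, [0.45, 0.1, 0], -0.04], [1.5, [0.5, 0.05, 0], -0.04], [1.5, [0.5, 0.05, 0], -0.04], [1.5, [0.5, 0.05, 0], -0.04], [1.5, [0.5, 0, 0], -0.04], [1.5, [0.55, 0, 0], -0.04], [1.5
[... 1032 characters left out ...]
 [1.5, [0.35, -0.7, 0], -0.04], [1.5, [0.35, -0.7, 0], -0.04], [1.5, [0.35, -0.75, 0], -0.04], [1.5, [0.35, -0.75, 0], -0.04], [1.5, [0.3, -0.8, 0], -0.04], [1.5, [0.25, -0.75, 0], -0.04], [1.5, [0.25, -0.8, 0], -0.04], [1.5, [0.25, -0.8, 0], -0.04], [1.5, [0.2, -0.8, 0], -0.04], [1.5, [0.2, -0.8, 0], -0.04]] [ 28.71 -14.22]
[[1.5, [0.2, -0.85, 0], -0.04], [1.5, [0.1, -0.8, 0], -0.04], [1.5, [0.15, -0.85, 0], -0.04], [1.5, [0.1, -0.85, 0], -0.04], [1.5, [0.1, -0.85, 0], -0.04], [1.5, [0, -0.6, 0], -0.03], [1.5, [0.05, -0.65, 0], -0.03], [1.5, [0, -0.65, 0], -0.03], [1.5, [0, -0.4, 0], -0.02], [1.5, [0, -0.45, 0], -0.02], [1.5, [0, -0.2, 0], -0.01], [1.5, [0, -0.2, 0], -0.01]] [ 29.4  -21.56]
```

Call:
arm_command(
  commands=[
    [1.5, [0, 0, -0.04], 0],
    [1.5, [0, 0, 0], 0],
  ],
)

```text
clock: 3.85
position: [0.5151, 0.1272, 0.107]
ee_rot: [-0.517, 0.517, 0.483, -0.483]
contact_force: [1.5, 0.8, 0.1]
width: 0.019
```

```bash
sed -i 's/\[.04\]\*71/[.04]*70/' plan.py
python3 - <<'E'
from m import *
from plan import *
s=manip.get_state();print(s['clock'],s['position'],s['contact_force'],s['moment'],s['width'])
for i in range(0,len(b),12): print('['+', '.join(f'[1.5, [{x:g}, {y:g}, 0], {-q:g}]' for (x,y),q in zip(g[i:i+12]+0,b[i:i+12]))+']', (G[min(i+12,len(b))]).round(2))
E
```

```text
3.0699999999999994 3.072892653589793 83
3.85 [0.51513542 0.12721617 0.10696023] [1.53218034 0.77703248 0.14042253] [ 0.00318869 -0.22385103  0.10825478] 0.019018339302391184
[[1.5, [0, 0.1, 0], -0.01], [1.5, [0, 0.05, 0], -0.01], [1.5, [0.05, 0.2, 0], -0.02], [1.5, [0.05, 0.15, 0], -0.02], [1.5, [0.05, 0.25, 0], -0.03], [1.5, [0.05, 0.2, 0], -0.03], [1.5, [0.15, 0.35, 0], -0.04], [1.5, [0.15, 0.3, 0], -0.04], [1.5, [0.15, 0.3, 0], -0.04], [1.5, [0.2, 0.3, 0], -0.04], [1.5, [0.2, 0.3, 0], -0.04], [1.5, [0.25, 0.3, 0], -0.04]] [1.29 2.78]
[[1.5, [0.25, 0.25, 0], -0.04], [1.5, [0.25, 0.25, 0], -0.04], [1.5, [0.3, 0.25, 0], -0.04], [1.5, [0.35, 0.25, 0], -0.04], [1.5, [0.3, 0.2, 0], -0.04], [1.5, [0.4, 0.25, 0], -0.04], [1.5, [0.35, 0.2, 0], -0.04], [1.5, [0.4, 0.15, 0], -0.04], [1.5, [0.4, 0.15, 0], -0.04], [1.5, [0.45, 0.15, 0], -0.04], [1.5, [0.4, 0.15, 0], -0.04], [1.5, [0.5, 0.1, 0], -0.04]] [5.63 5.16]
[[1.5, [0.45, 0.1, 0], -0.04], [1.5, [0.5, 0.1, 0], -0.04], [1.5, [0.5, 0.05, 0], -0.04], [1.5, [0.5, 0, 0], -0.04], [1.5, [0.5, 0.05, 0], -0.04], [1.5, [0.55, -0.05, 0], -0.04], [1.
[... 1003 characters left out ...]
 [0.4, -0.7, 0], -0.04], [1.5, [0.35, -0.7, 0], -0.04], [1.5, [0.35, -0.7, 0], -0.04], [1.5, [0.35, -0.75, 0], -0.04], [1.5, [0.35, -0.75, 0], -0.04], [1.5, [0.3, -0.8, 0], -0.04], [1.5, [0.25, -0.75, 0], -0.04], [1.5, [0.25, -0.8, 0], -0.04], [1.5, [0.25, -0.8, 0], -0.04], [1.5, [0.2, -0.85, 0], -0.04], [1.5, [0.2, -0.8, 0], -0.04]] [ 28.71 -14.45]
[[1.5, [0.2, -0.8, 0], -0.04], [1.5, [0.1, -0.85, 0], -0.04], [1.5, [0.15, -0.85, 0], -0.04], [1.5, [0.1, -0.85, 0], -0.04], [1.5, [0.05, -0.6, 0], -0.03], [1.5, [0.05, -0.65, 0], -0.03], [1.5, [0.05, -0.65, 0], -0.03], [1.5, [0, -0.4, 0], -0.02], [1.5, [0, -0.45, 0], -0.02], [1.5, [0, -0.2, 0], -0.01], [1.5, [0, -0.2, 0], -0.01]] [ 29.42 -20.97]
```

The vertical force is now about zero. First part of the swing.

Call:
arm_command(
  commands=[
    [1.5, [0, 0.1, 0], -0.01],
    [1.5, [0, 0.05, 0], -0.01],
    [1.5, [0.05, 0.2, 0], -0.02],
    [1.5, [0.05, 0.15, 0], -0.02],
    [1.5, [0.05, 0.25, 0], -0.03],
    [1.5, [0.05, 0.2, 0], -0.03],
    [1.5, [0.15, 0.35, 0], -0.04],
    [1.5, [0.15, 0.3, 0], -0.04],
    [1.5, [0.15, 0.3, 0], -0.04],
    [1.5, [0.2, 0.3, 0], -0.04],
    [1.5, [0.2, 0.3, 0], -0.04],
    [1.5, [0.25, 0.3, 0], -0.04],
  ],
)

```text
clock: 5.05
position: [0.5284, 0.1561, 0.1069]
ee_rot: [0.595, -0.595, -0.382, 0.381]
contact_force: [1.5, 2.5, 0.9]
width: 0.0193
```

Call:
arm_command(
  commands=[
    [1.5, [0.25, 0.25, 0], -0.04],
    [1.5, [0.25, 0.25, 0], -0.04],
    [1.5, [0.3, 0.25, 0], -0.04],
    [1.5, [0.35, 0.25, 0], -0.04],
    [1.5, [0.3, 0.2, 0], -0.04],
    [1.5, [0.4, 0.25, 0], -0.04],
    [1.5, [0.35, 0.2, 0], -0.04],
    [1.5, [0.4, 0.15, 0], -0.04],
    [1.5, [0.4, 0.15, 0], -0.04],
    [1.5, [0.45, 0.15, 0], -0.04],
    [1.5, [0.4, 0.15, 0], -0.04],
    [1.5, [0.5, 0.1, 0], -0.04],
  ],
)

```text
clock: 6.25
position: [0.5709, 0.1801, 0.107]
ee_rot: [0.67, -0.668, -0.229, 0.229]
contact_force: [-1.4, 4.5, 2.9]
width: 0.0193
```

Run:
```python
from m import *
d=snap('scene','s3.png');d=snap('top','t3.png')
s=manip.get_state();print(s['clock'],s['qpos'].round(3),s['position'],s['contact_force'],s['moment'],s['width'])
```

```text
6.35 [ 0.188  0.419  1.659  0.002  1.063 -0.475] [0.57151388 0.18004317 0.10696826] [-0.02595751  5.41189845  2.95962363] [ 0.57980133 -0.03350521  0.09415285] 0.019310146434957626
```

View pics/s3.png

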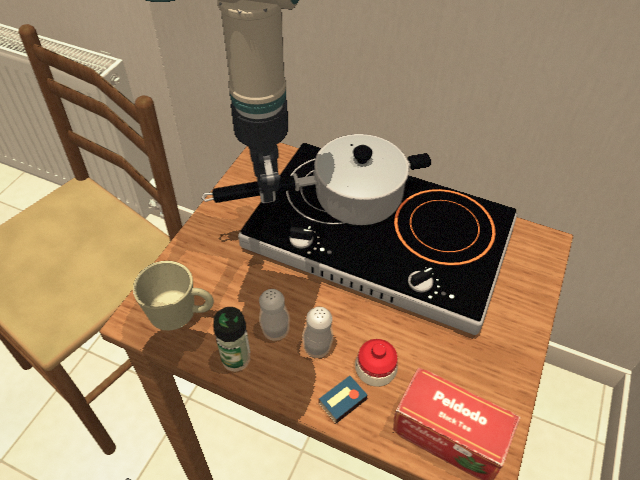

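The pan turns as planned, with its lid on and the handle pointing front-left. The tool is pressing down about 3 N, so I'll add a small rise and carry on.

Call:
arm_command(
  commands=[
    [1.5, [0.45, 0.1, 0.02], -0.04],
    [1.5, [0.5, 0.1, 0.02], -0.04],
    [1.5, [0.5, 0.05, 0], -0.04],
    [1.5, [0.5, 0, 0], -0.04],
    [1.5, [0.5, 0.05, 0], -0.04],
    [1.5, [0.55, -0.05, 0], -0.04],
    [1.5, [0.55, 0, 0], -0.04],
    [1.5, [0.55, -0.05, 0], -0.04],
    [1.5, [0.55, -0.1, 0], -0.04],
    [1.5, [0.55, -0.1, 0], -0.04],
    [1.5, [0.6, -0.1, 0], -0.04],
    [1.5, [0.55, -0.15, 0], -0.04],
  ],
)

```text
clock: 7.55
position: [0.6345, 0.1773, 0.107]
ee_rot: [0.705, -0.704, -0.064, 0.064]
contact_force: [1.0, 4.2, 1.6]
width: 0.0192
```

Call:
arm_command(
  commands=[
    [1.5, [0.6, -0.15, 0.01], -0.04],
    [1.5, [0.6, -0.2, 0.01], -0.04],
    [1.5, [0.6, -0.2, 0], -0.04],
    [1.5, [0.55, -0.25, 0], -0.04],
    [1.5, [0.6, -0.25, 0], -0.04],
    [1.5, [0.6, -0.3, 0], -0.04],
    [1.5, [0.6, -0.3, 0], -0.04],
    [1.5, [0.55, -0.3, 0], -0.04],
    [1.5, [0.6, -0.35, 0], -0.04],
    [1.5, [0.6, -0.4, 0], -0.04],
    [1.5, [0.55, -0.4, 0], -0.04],
    [1.5, [0.55, -0.4, 0], -0.04],
  ],
)

```text
clock: 8.75
position: [0.7046, 0.1425, 0.107]
ee_rot: [0.7, -0.698, 0.106, -0.105]
contact_force: [1.0, 5.1, 0.2]
width: 0.0193
```

Run:
```python
from m import *
d=snap('scene','s4.png');d=snap('top','t4.png')
s=manip.get_state();print(s['clock'],s['qpos'].round(3),s['position'],s['contact_force'],s['moment'],s['width'])
```

```text
8.85 [0.101 0.58  1.362 0.002 1.2   0.399] [0.70508937 0.1417803  0.10701424] [0.81835388 3.08113899 1.87809961] [ 0.57563331 -0.19282027 -0.20308551] 0.018905975429963154
```

View pics/s4.png

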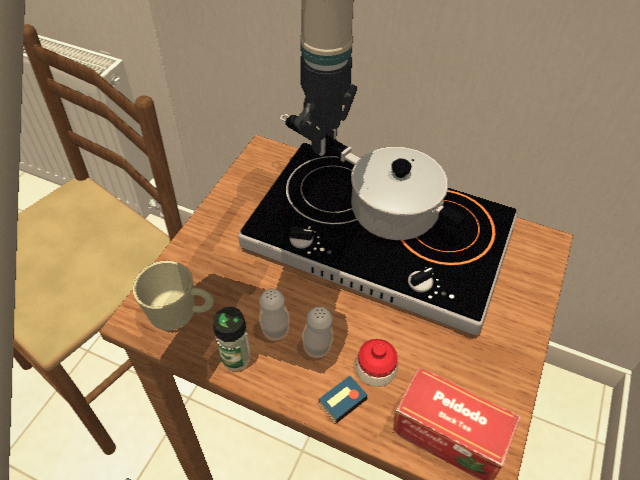

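View pics/t4.png

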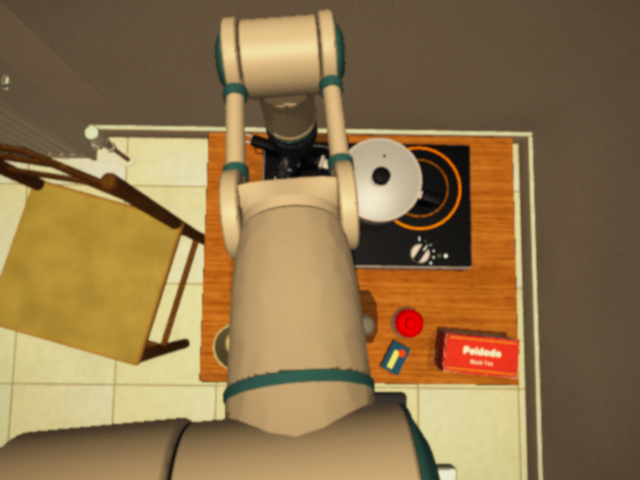

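The lid is on and the pan is about halfway, at top-view (382,180). The arm is clear of the wall, so I'll continue.

Call:
arm_command(
  commands=[
    [1.5, [0.6, -0.45, 0.01], -0.04],
    [1.5, [0.55, -0.5, 0], -0.04],
    [1.5, [0.5, -0.45, 0], -0.04],
    [1.5, [0.55, -0.55, 0], -0.04],
    [1.5, [0.55, -0.5, 0], -0.04],
    [1.5, [0.5, -0.55, 0], -0.04],
    [1.5, [0.5, -0.6, 0], -0.04],
    [1.5, [0.5, -0.6, 0], -0.04],
    [1.5, [0.45, -0.6, 0], -0.04],
    [1.5, [0.45, -0.65, 0], -0.04],
    [1.5, [0.45, -0.65, 0], -0.04],
    [1.5, [0.45, -0.65, 0], -0.04],
  ],
)

```text
clock: 10.05
position: [0.7651, 0.075, 0.107]
ee_rot: [0.655, -0.654, 0.269, -0.268]
contact_force: [1.4, 4.6, 0.2]
width: 0.0195
```

Call:
arm_command(
  commands=[
    [1.5, [0.4, -0.7, 0], -0.04],
    [1.5, [0.4, -0.7, 0], -0.04],
    [1.5, [0.35, -0.7, 0], -0.04],
    [1.5, [0.35, -0.7, 0], -0.04],
    [1.5, [0.35, -0.75, 0], -0.04],
    [1.5, [0.35, -0.75, 0], -0.04],
  ],
)

```text
clock: 10.65
position: [0.7871, 0.0321, 0.1071]
ee_rot: [0.618, -0.617, 0.345, -0.344]
contact_force: [1.4, 5.2, 0.6]
width: 0.0193
```

Call:
arm_command(
  commands=[
    [1.5, [0.3, -0.8, 0], -0.04],
    [1.5, [0.25, -0.75, 0], -0.04],
    [1.5, [0.25, -0.8, 0], -0.04],
    [1.5, [0.25, -0.8, 0], -0.04],
    [1.5, [0.2, -0.85, 0], -0.04],
    [1.5, [0.2, -0.8, 0], -0.04],
  ],
)

```text
clock: 11.25
position: [0.8018, -0.0159, 0.1071]
ee_rot: [0.572, -0.571, 0.417, -0.416]
contact_force: [1.9, 5.3, 1.2]
width: 0.0188
```

Call:
arm_command(
  commands=[
    [1.5, [0.2, -0.8, 0], -0.04],
    [1.5, [0.1, -0.85, 0], -0.04],
    [1.5, [0.15, -0.85, 0], -0.04],
    [1.5, [0.1, -0.85, 0], -0.04],
    [1.5, [0.05, -0.6, 0], -0.03],
    [1.5, [0.05, -0.65, 0], -0.03],
    [1.5, [0.05, -0.65, 0], -0.03],
    [1.5, [0, -0.4, 0], -0.02],
    [1.5, [0, -0.45, 0], -0.02],
    [1.5, [0, -0.2, 0], -0.01],
    [1.5, [0, -0.2, 0], -0.01],
    [1.5, [0, 0, 0], 0],
  ],
)

```text
clock: 12.45
position: [0.8089, -0.0812, 0.1071]
ee_rot: [0.501, -0.5, 0.5, -0.499]
contact_force: [3.1, 3.6, 0.3]
width: 0.0194
```

Run:
```python
from m import *
d=snap('scene','s5.png');d=snap('top','t5.png');
s=manip.get_state();print(s['clock'],s['qpos'].round(3),s['position'],s['contact_force'],s['moment'],s['width'])
```

```text
12.55 [-0.186  0.718  1.087  0.002  1.337  1.381] [ 0.80891912 -0.08118606  0.10708116] [ 3.08135058  5.11115352 -0.01573419] [ 0.60188834 -0.47732642 -0.68093894] 0.018951092811821158
```

View pics/s5.png

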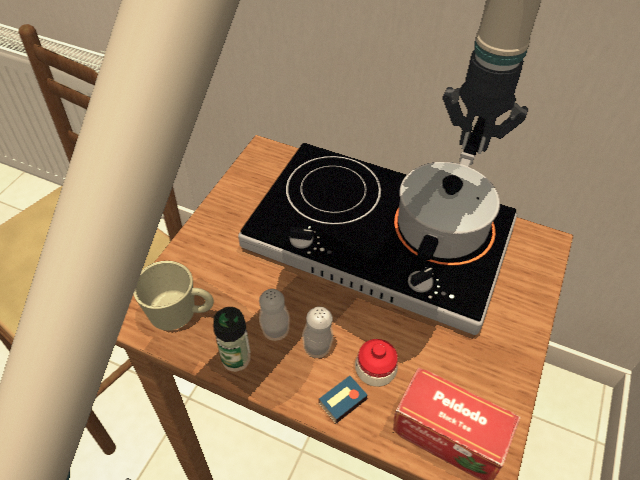

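View pics/t5.png

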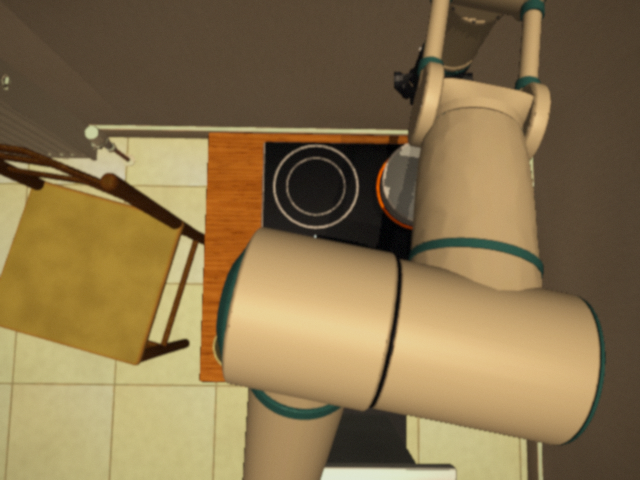

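The pan now sits inside the orange ring with the handle pointing back, the lid on and the counter-handle to the front, beside the right knob. I'll measure the placing before letting go.

```bash
cat > meas.py <<'E'
from m import *
def lid(d,c0):
    P=cloud(d);w=(P[...,2]>.110)&(P[...,2]<.135)&(np.hypot(P[...,0]-c0[0],P[...,1]-c0[1])<.085)&(d['pixels'].max(2)>75)
    m=w.astype(np.uint8);m=cv2.morphologyEx(m,cv2.MORPH_OPEN,np.ones((3,3)));m=cv2.morphologyEx(m,cv2.MORPH_CLOSE,np.ones((9,9)))
    c=max(cv2.findContours(m,0,1)[0],key=cv2.contourArea); c=cv2.convexHull(c)
    Q=np.array([ray(d,*p[0],.118)[:2] for p in c]);
    A=np.c_[2*Q,np.ones(len(Q))];s=np.linalg.lstsq(A,(Q**2).sum(1),rcond=None)[0];r=np.sqrt(s[2]+s[0]**2+s[1]**2)
    return s[:2].round(4),r.round(4),(c[:,0].min(0),c[:,0].max(0))
def knob(d,c0):
    P=cloud(d);w=(P[...,2]>.14)&(P[...,2]<.165)&(np.hypot(P[...,0]-c0[0],P[...,1]-c0[1])<.03)&(d['pixels'].max(2)<110)
    v,u=np.nonzero(w); return P[w].mean(0).round(4),len(v)
def ring(d,c0,lo,hi):
    # ring pixels on glass within annulus, orange or grey bright
    v,u=np.mgrid[:480,:640];K=d['intrinsics']
    C=-d['R'].T@d['t'].ravel();D=np.stack([(u-K[0,2])/K[0,0],(v-K[1,2])/K[1,1],np.ones_like(u)],-1)@d['R']
    X=C+D*((.05-C[2])/D[...,2])[...,None]
    rr=np.hypot(X[...,0]-c0[0],X[...,1]-c0[1]);P=cloud(d)
    w=(rr>lo)&(rr<hi)&(d['pixels'].max(2)>110)&(abs(P[...,2]-.05)<.02)
    Q=X[w][:,:2];A=np.c_[2*Q,np.ones(len(Q))];s=np.linalg.lstsq(A,(Q**2).sum(1),rcond=None)[0]
    return s[:2].round(4),np.sqrt(s[2]+s[0]**2+s[1]**2).round(4),len(Q)
E
python3 - <<'E'
from meas import *
a=load('scene0.npz') ;t0=load('top0.npz')
print('0 scene',lid(a,(.662,.117)),knob(a,(.665,.117)));print('0 top',lid(t0,(.662,.117)),knob(t0,(.665,.117)))
s=load('s5.npz');t=load('t5.npz')
print('5 scene',lid(s,(.661,-.083)),knob(s,(.661,-.083)))
for n,d in(('top0',t0),('sc0',a)): print('warm',n,ring(d,(.661,-.083),.068,.086))
for n,d in(('top5',t),('sc5',s)): print('hot',n,ring(d,(.661,.107),.068,.086))
E
```

```text
0 scene (array([0.6648, 0.1168]), np.float64(0.0742), (array([282, 124], dtype=int32), array([374, 189], dtype=int32))) (array([0.6609, 0.1146, 0.1488]), 241)
0 top (array([0.6643, 0.1171]), np.float64(0.0729), (array([267, 134], dtype=int32), array([352, 218], dtype=int32))) (array([0.6633, 0.1169, 0.1505]), 233)
5 scene (array([ 0.6568, -0.0803]), np.float64(0.0737), (array([400, 162], dtype=int32), array([498, 235], dtype=int32))) (array([ 0.6534, -0.0808,  0.1485]), 288)
warm top0 (array([ 0.6622, -0.083 ]), np.float64(0.0759), 1092)
warm sc0 (array([ 0.6618, -0.0837]), np.float64(0.0758), 752)
hot top5 (array([0.6621, 0.107 ]), np.float64(0.0766), 541)
hot sc5 (array([0.6624, 0.106 ]), np.float64(0.0765), 403)
```

The rings agree in both views: warm zone (0.662, −0.0833) and hob yaw 0. The lid centre reads (0.657, −0.080), but the lid can sit off-centre on the pan. I'll check the pan itself from its black handle ends.

Run:
```python
from meas import *
t0=load('top0.npz');s=load('s5.npz');s0=load('scene0.npz')
def prof(d,x0,y0,a,ds,z):
    out=[]
    for q in ds:
        p=proj(d,[x0+q*np.cos(a),y0+q*np.sin(a),z]);
        out.append(int(cv2.getRectSubPix(d['pixels'],(1,1),(float(p[0]),float(p[1]))).max()))
    return out
a0=np.pi-.0687
print('top0 handle inner', prof(t0,.662,.117,a0,np.arange(.085,.115,.002),.1155))
print('top0 handle outer', prof(t0,.662,.117,a0,np.arange(.222,.244,.002),.1155))
print('top0 counter outer', prof(t0,.662,.117,a0,-np.arange(.104,.124,.002),.115))
print('sc0 handle inner', prof(s0,.662,.117,a0,np.arange(.085,.115,.002),.1155))
print('sc0 counter outer', prof(s0,.662,.117,a0,-np.arange(.104,.124,.002),.115))
P=cloud(s);w=(P[...,2]>.1)&(P[...,2]<.125)&(P[...,0]<.585)&(P[...,0]>.53)&(abs(P[...,1]+.083)<.03)
Q=P[w];print('counter now',len(Q),np.percentile(Q,[2,50,98],axis=0).round(4))
print('P top', np.percentile(Q[Q[:,2]>.111],[2,50,98],axis=0).round(4))
cv2.imwrite('pics/z5.png',cv2.resize(s['pixels'][140:300,370:530,::-1],None,fx=3.7,fy=3.7,interpolation=2))
```

```text
top0 handle inner [243, 244, 244, 245, 245, 243, 236, 230, 230, 204, 128, 58, 43, 42, 44]
top0 handle outer [45, 42, 45, 86, 149, 187, 205, 218, 222, 214, 210]
top0 counter outer [18, 18, 16, 16, 19, 44, 83, 103, 110, 111, 111]
sc0 handle inner [225, 225, 224, 224, 224, 223, 221, 220, 226, 148, 42, 17, 17, 18, 18]
sc0 counter outer [16, 14, 18, 20, 26, 97, 152, 153, 152, 153, 152]
counter now 432 [[ 0.543  -0.0906  0.1017]
 [ 0.5588 -0.0805  0.113 ]
 [ 0.5848 -0.0691  0.1202]]
P top [[ 0.5442 -0.0895  0.1113]
 [ 0.56   -0.0803  0.114 ]
 [ 0.5845 -0.0701  0.1204]]
```

View pics/z5.png

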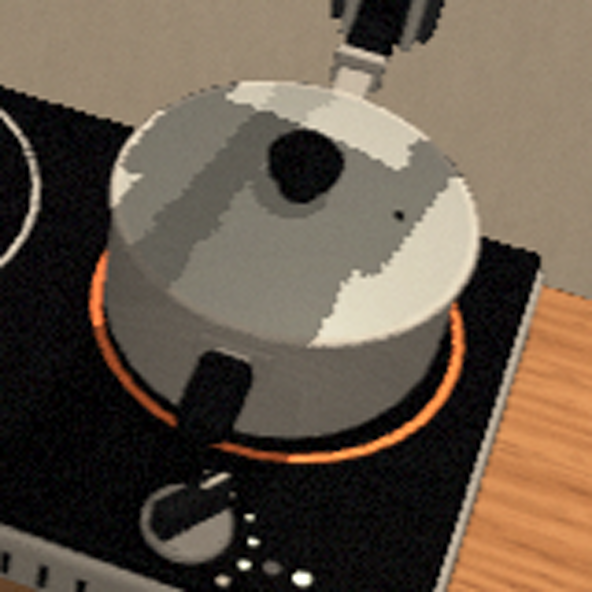

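Run:
```python
from meas import *
s=load('s5.npz');s0=load('scene0.npz')
def prof(d,x0,y0,a,ds,z):
    o=[]
    for q in ds:
        p=proj(d,[x0+q*np.cos(a),y0+q*np.sin(a),z]); o.append(int(cv2.getRectSubPix(d['pixels'],(1,1),(float(p[0]),float(p[1]))).max()))
    return o
for y in(-.084,-.081,-.078): print('s5 handle inner',y,prof(s,.662,y,0,np.arange(.085,.125,.002),.1155))
for z in(.115,.107,.0995): print('s5 counter outer',prof(s,.662,-.0805,np.pi,np.arange(.104,.134,.002),z))
# counter brightness vs glass by enhanced crop
c=s['pixels'][225:270,400:450,::-1].astype(float);cv2.imwrite('pics/z5b.png',cv2.resize(np.clip(c*4,0,255).astype(np.uint8),None,fx=11,fy=11,interpolation=0))
print([proj(s,[.662-q,-.0805+w,.115]).round(1).tolist() for q in(.114,.120) for w in(-.011,.011)])
# pan body silhouettes: same-image difference with scene0: vertical band of rim
```

```text
s5 handle inner -0.084 [198, 176, 125, 111, 117, 134, 187, 201, 131, 20, 17, 18, 14, 11, 20, 21, 17, 16, 20, 10]
s5 handle inner -0.081 [200, 161, 102, 115, 114, 144, 188, 199, 133, 42, 15, 17, 14, 13, 17, 20, 19, 19, 17, 14]
s5 handle inner -0.078 [195, 163, 118, 111, 115, 130, 187, 200, 131, 20, 18, 16, 10, 12, 16, 10, 14, 16, 14, 11]
s5 counter outer [14, 13, 11, 19, 17, 15, 14, 10, 12, 7, 8, 12, 9, 5, 4, 9]
s5 counter outer [19, 14, 8, 12, 13, 13, 4, 7, 7, 8, 4, 5, 3, 4, 5, 6]
s5 counter outer [14, 14, 16, 4, 8, 6, 10, 7, 10, 3, 1, 3, 6, 4, 6, 4]
[[433.4, 252.9], [418.0, 247.6], [432.1, 256.0], [416.6, 250.7]]
```

View pics/z5b.png

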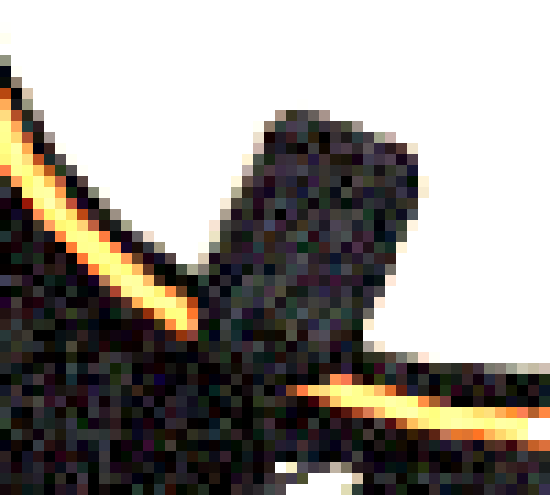

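The handle and counter edges put the pan axis at about (0.660, −0.080), and the lid about 2 mm off from that. I'll nudge +2 mm in x and −3 mm in y while still holding.

Call:
arm_command(
  commands=[
    [1.5, [0.05, -0.1, 0], 0],
    [1.5, [0.1, -0.1, 0], 0],
    [1.5, [0.1, -0.1, 0], 0],
    [1.5, [0, -0.05, 0], 0],
    [1.5, [0, 0, 0], 0],
    [1.5, [0, 0, 0], 0],
  ],
)

```text
clock: 13.15
position: [0.8094, -0.083, 0.1067]
ee_rot: [0.501, -0.501, 0.502, -0.497]
contact_force: [-0.7, 7.3, 1.9]
width: 0.0192
```

Run:
```python
from meas import *
s=snap('scene','s6.png');s={k:np.array(v) for k,v in s.items()}
print('scene',lid(s,(.661,-.083)),knob(s,(.661,-.083)))
w=snap('wrist','w6.png')
q=manip.get_state();print(q['clock'],q['position'],q['contact_force'],q['moment'],q['ee_rot'])
from scipy.spatial.transform import Rotation as R
o=q['ee_rot'];M=R.from_quat([o[1],o[2],o[3],o[0]]).as_matrix();print(np.arctan2(M[1,0],M[0,0]))
```

```text
scene (array([ 0.6568, -0.0815]), np.float64(0.0741), (array([401, 162], dtype=int32), array([499, 236], dtype=int32))) (array([ 0.6537, -0.0822,  0.1488]), 293)
13.25 [ 0.8094276  -0.08303713  0.1066813 ] [-0.97192882  7.09748544  2.02259882] [ 1.00806422  0.11207947 -0.75407654] [ 0.500665   -0.5007356   0.50158599 -0.49700092]
-1.5679931255592385
```

View pics/w6.png

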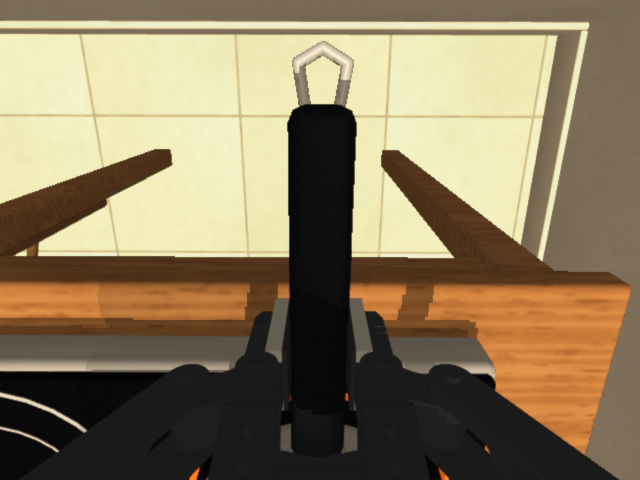

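The pan moved only about 1.5 mm in y and hardly at all in x, because of friction. A little more is needed.

Call:
arm_command(
  commands=[
    [1.5, [0.1, -0.05, 0], 0],
    [1.5, [0.1, -0.05, -0.0], 0],
    [1.5, [0.05, -0.05, 0], 0],
    [1.5, [0, 0, 0], 0],
    [1.5, [0, 0, 0], 0],
  ],
)

```text
clock: 13.75
position: [0.8105, -0.0848, 0.1062]
ee_rot: [0.5, -0.502, 0.502, -0.496]
contact_force: [-2.4, 6.4, 1.5]
width: 0.0194
```

Run:
```python
from meas import *
s=snap('scene','s7.png');s={k:np.array(v) for k,v in s.items()}
print('scene',lid(s,(.661,-.083)),knob(s,(.661,-.083)))
q=manip.get_state();print(q['clock'],q['position'],q['contact_force'],q['moment'],q['ee_rot'])
from scipy.spatial.transform import Rotation as R
o=q['ee_rot'];M=R.from_quat([o[1],o[2],o[3],o[0]]).as_matrix();print(np.arctan2(M[1,0],M[0,0]))
```

```text
scene (array([ 0.6581, -0.0837]), np.float64(0.074), (array([402, 162], dtype=int32), array([501, 235], dtype=int32))) (array([ 0.6548, -0.0844,  0.1493]), 287)
13.8 [ 0.81051293 -0.08485352  0.10616767] [-3.37019254  5.77193855  1.24581687] [ 0.9584601   0.49348058 -0.70521781] [ 0.49975353 -0.5017359   0.5023583  -0.49612865]
-1.567811294648032
```

The lid now reads (0.658, −0.0837), so the pan axis should be at about (0.661, −0.0835). I'll relax the elastic load, release and rise.

Call:
arm_command(
  commands=[
    [1.5, [-0.1, 0.1, 0], 0],
    [1.5, [-0.1, 0.15, 0], 0],
    [1.5, [0, 0, 0], 0],
  ],
)

```text
clock: 14.1
position: [0.81, -0.0841, 0.1068]
ee_rot: [-0.5, 0.502, -0.5, 0.498]
contact_force: [-3.0, 3.8, 0.4]
width: 0.0194
```

Call:
arm_command(
  commands=[
    [2.4, [0, 0, 0], 0],
    [3, [0, 0, 0], 0],
    [5, [0, 0, 0], 0],
    [7, [0, 0, 0], 0],
    [7, [0, 0, 0], 0],
    [7, [0, 0, 1.5], 0],
    [7, [0, 0, 3], 0],
    [7, [0, 0, 4], 0],
    [7, [0, 0, 4], 0],
    [7, [0, 0, 2], 0],
  ],
)

```text
clock: 15.1
position: [0.8132, -0.085, 0.2592]
ee_rot: [0.503, -0.499, 0.496, -0.502]
contact_force: [0.2, 1.2, 0.7]
width: 0.0701
```

Run:
```python
from meas import *
s=snap('scene','s8.png');s={k:np.array(v) for k,v in s.items()}
print('scene',lid(s,(.661,-.083)),knob(s,(.661,-.083)))
w=snap('wrist','w8.png')
q=manip.get_state();print(q['clock'],q['position'],q['contact_force'],q['qpos'].round(3))
```

```text
scene (array([ 0.6576, -0.0839]), np.float64(0.0738), (array([402, 162], dtype=int32), array([501, 236], dtype=int32))) (array([ 0.6539, -0.0844,  0.1487]), 289)
15.2 [ 0.81366352 -0.08509232  0.25932843] [ 0.36509397 -0.03706181 -0.12775405] [-0.189  0.662  0.83  -0.     1.639  1.378]
```

View pics/w8.png

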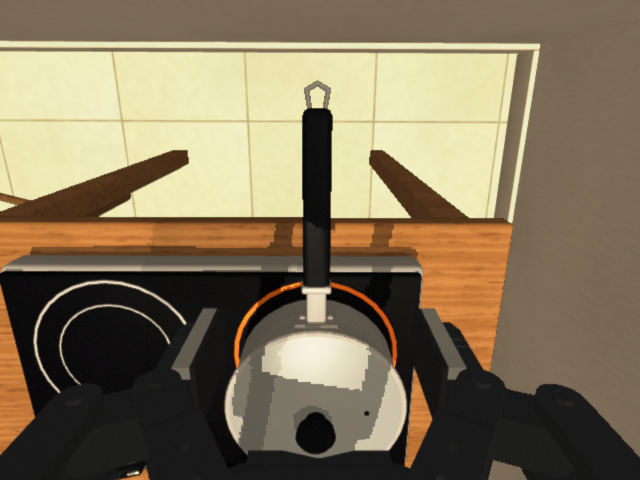

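View pics/s8.png

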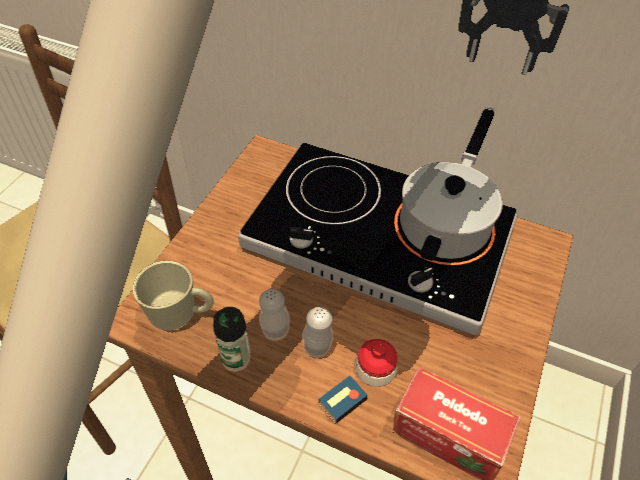

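The pan is released. The wrist view shows the handle straight towards the wall (column 317) with the lid on. Now I'll measure the left knob.

Run:
```python
from meas import *
s=load('s8.npz')
# rectified view of plane z=.076 for both knobs: 0.25mm... simple homography at z plane
def rect(d,cx,cy,z,h=.035,n=280):
    W=[(cx+h,cy+h),(cx+h,cy-h),(cx-h,cy-h),(cx-h,cy+h)]
    src=np.float32([proj(d,[x,y,z]) for x,y in W]);dst=np.float32([(0,0),(n,0),(n,n),(0,n)])
    return cv2.warpPerspective(d['pixels'],cv2.getPerspectiveTransform(src,dst),(n,n),flags=cv2.INTER_CUBIC)[:,:,::-1]
A=rect(s,.545,.107,.076);B=rect(s,.545,-.083,.076);t=load('top0.npz');C=rect(t,.545,-.083,.076);D=rect(s,.545,.107,.058)
E_=rect(t,.545,.107,.076)
cv2.imwrite('pics/kk.png',np.vstack([np.hstack([A,D]),np.hstack([B,C])]))
```

```text
(no output)
```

View pics/kk.png

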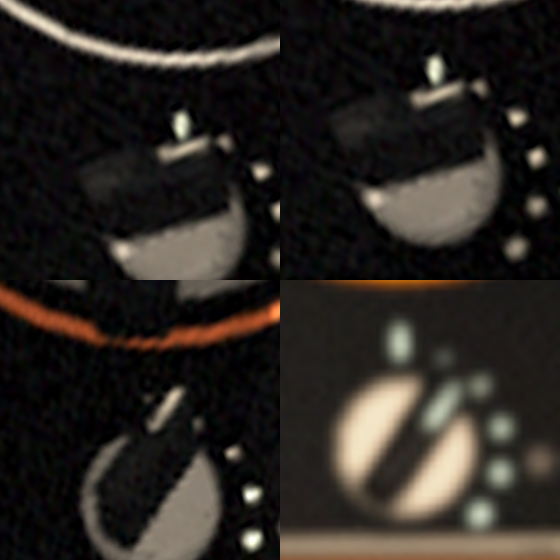

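At 4 px/mm in these rectified views, the left knob's axis is near (0.539, 0.106), with its pointer about 1.31 rad clockwise of the white bar. I'll move above it with a jaw yaw of about 0.265.

Call:
arm_command(
  commands=[
    [7, [-2.3, 1.6, 0], 0.1],
    [7, [-2.3, 1.6, 0], 0.145],
    [7, [-2.3, 1.6, 0], 0.145],
    [7, [-2.3, 1.6, 0], 0.145],
    [7, [-2.3, 1.6, 0], 0.145],
    [7, [-2.3, 1.6, 0], 0.145],
    [7, [-2.3, 1.6, 0], 0.145],
    [7, [-2.3, 1.6, 0], 0.145],
    [7, [-2.3, 1.6, 0], 0.145],
    [7, [-2.3, 1.6, 0], 0.145],
    [7, [-2.3, 1.6, 0], 0.145],
    [7, [-2.2, 1.5, 0], 0.145],
  ],
)

```text
clock: 16.4
position: [0.5349, 0.1068, 0.2514]
ee_rot: [0.706, -0.705, -0.047, 0.048]
contact_force: [-0.3, 0.3, 1.2]
width: 0.0701
```

Call:
arm_command(
  commands=[
    [6, [0, 0, -3], 0.14],
    [6, [0, 0, -3], 0],
    [6, [0, 0, -2], 0],
    [6, [0, 0, 0], 0],
    [6, [0, 0, 0], 0],
  ],
)

```text
clock: 16.9
position: [0.5365, 0.1062, 0.1721]
ee_rot: [0.701, -0.701, -0.094, 0.095]
contact_force: [0.7, -1.2, 0.9]
width: 0.0604
```

Run:
```python
from meas import *
s=snap('scene','s9.png');t=snap('top','t9.png');w=snap('wrist','w9.png')
q=manip.get_state();print(q['clock'],q['position'],q['contact_force'],q['qpos'].round(3))
from scipy.spatial.transform import Rotation as R
o=q['ee_rot'];M=R.from_quat([o[1],o[2],o[3],o[0]]).as_matrix();print(np.arctan2(M[1,0],M[0,0]))
w={k:np.array(v) for k,v in w.items()}
print(proj(w,[.539,.106,.076]),[proj(w,q['position']+M[:,1]*.017+M[:,0]*a) for a in(-.03,.03)])
```

```text
17.05 [0.53780196 0.10625627 0.17366989] [ 0.53433442 -0.42848234  0.0027767 ] [ 0.068  0.287  1.683 -0.     1.169 -0.2  ]
0.2679795073858564
[317.32637699 247.07418464] [array([238.8904118 , 318.14305308]), array([390.40658898, 318.1810692 ])]
```

View pics/w9.png

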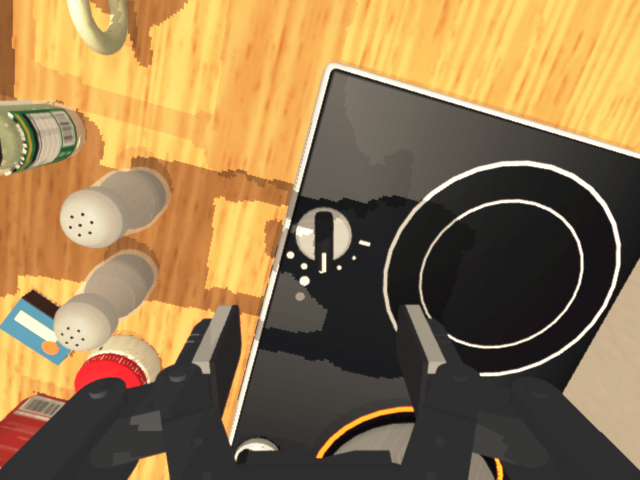

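View pics/t9.png

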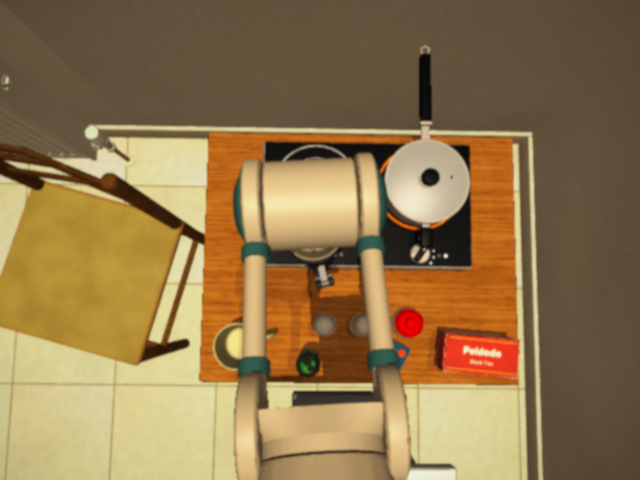

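The wrist view shows the knob disc at (323,235) with the bar aligned between the pads. The top view now shows the whole pan, so I'll measure both.

Run:
```python
from meas import *
w=load('w9.npz');t=load('t9.npz')
im=w['pixels'];c=im[195:290,270:390];g=c.max(2)
cv2.imwrite('pics/k9.png',cv2.resize(c[:,:,::-1],None,fx=6,fy=6,interpolation=2))
print('disc',ray(w,323.5,235,.058))
for p in[(324,213),(324,236),(324,258),(323.5,270)]: print(p,ray(w,*p,.076))
print('pan lid top',lid(t,(.661,-.083)),knob(t,(.661,-.083)),'ring',ring(t,(.661,-.083),.07,.084))
P=cloud(t);z=P[...,2];dark=t['pixels'].max(2)<70
vs,us=np.nonzero((z>.095)&(z<.125)&(P[...,0]>.765)&(P[...,0]<.89)&dark&(abs(P[...,1]+.085)<.03))
Q=np.array([ray(t,u,v,.1155)[:2] for u,v in zip(us,vs)]);R=[]
for x0 in np.arange(.775,.88,.01):
    q=Q[abs(Q[:,0]-x0)<.005]; R.append((x0,(q[:,1].min()+q[:,1].max())/2,np.ptp(q[:,1])))
R=np.array(R);print(R.round(4));f=np.polyfit(R[:,0],R[:,1],1);print('handle',f,np.polyval(f,.662));print(Q.min(0),Q.max(0))
def prof(d,x0,y0,a,ds,z):
    o=[]
    for q in ds:
        p=proj(d,[x0+q*np.cos(a),y0+q*np.sin(a),z]); o.append(int(cv2.getRectSubPix(d['pixels'],(1,1),(float(p[0]),float(p[1]))).max()))
    return o
print(prof(t,.662,-.0835,0,np.arange(.085,.115,.002),.1155));print(prof(t,.662,-.0835,0,np.arange(.222,.244,.002),.1155))
```

```text
disc [0.54238632 0.10816326 0.058     ]
(324, 213) [0.53719787 0.12686533 0.076     ]
(324, 236) [0.54090698 0.11359794 0.076     ]
(324, 258) [0.54459139 0.10041893 0.076     ]
(323.5, 270) [0.546374   0.09294085 0.076     ]
pan lid top (array([ 0.6579, -0.0841]), np.float64(0.0728), (array([385, 140], dtype=int32), array([469, 223], dtype=int32))) (array([ 0.657 , -0.0821,  0.1503]), 238) ring (array([ 0.6629, -0.0846]), np.float64(0.077), 274)
[[ 0.775  -0.082   0.0209]
 [ 0.785  -0.0821  0.021 ]
 [ 0.795  -0.0822  0.021 ]
 [ 0.805  -0.0822  0.021 ]
 [ 0.815  -0.0823  0.021 ]
 [ 0.825  -0.0824  0.0211]
 [ 0.835  -0.0815  0.0193]
 [ 0.845  -0.0816  0.0194]
 [ 0.855  -0.0817  0.0194]
 [ 0.865  -0.0818  0.0194]
 [ 0.875  -0.0818  0.0194]]
handle [ 0.00514118 -0.08619975] -0.08279629009603377
[ 0.76795268 -0.09288385] [ 0.88642602 -0.07155204]
[209, 208, 209, 204, 185, 154, 159, 199, 195, 139, 67, 25, 18, 19, 18]
[14, 35, 69, 95, 105, 105, 111, 132, 154, 147, 121]
```

View pics/k9.png

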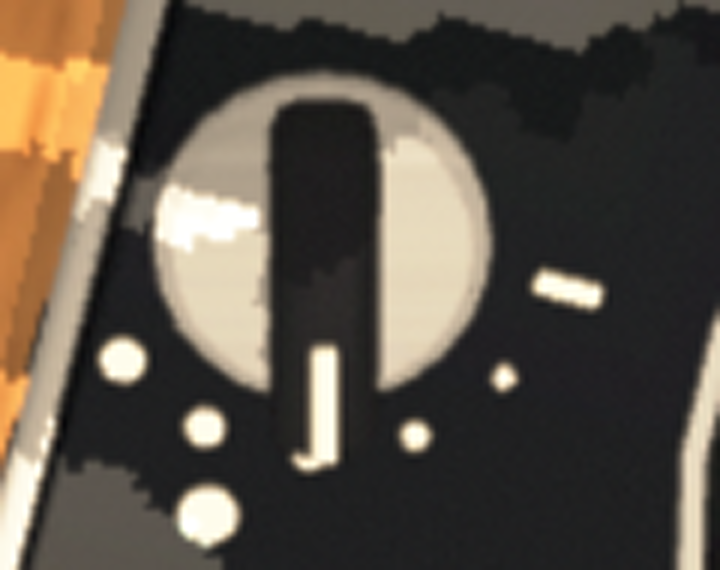

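Pan in the camera frame: lid (0.658, −0.084), handle middle line at about (0.660, −0.083), handle yaw about 0.005. That is 2–4 mm from the ring centre. The knob axis, averaged over the views, is about (0.541, 0.1075). I'll shift a little and go down.

Call:
arm_command(
  commands=[
    [6, [0.2, 0.1, -2], 0],
    [6, [0, 0, -2], 0],
    [6, [0, 0, -1.5], 0],
    [6, [0, 0, 0], 0],
    [6, [0, 0, 0], 0],
  ],
)

```text
clock: 17.55
position: [0.5396, 0.1072, 0.1183]
ee_rot: [-0.701, 0.701, 0.095, -0.094]
contact_force: [-0.6, -0.2, -0.9]
width: 0.0599
```

Run:
```python
from meas import *
w=snap('wrist','w10.png')
q=manip.get_state();print(q['clock'],q['position'],q['contact_force'],q['width'])
```

```text
17.6 [0.53992939 0.10725919 0.11874843] [-0.14154984 -0.87143287 -0.39717993] 0.060230640933188834
```

View pics/w10.png

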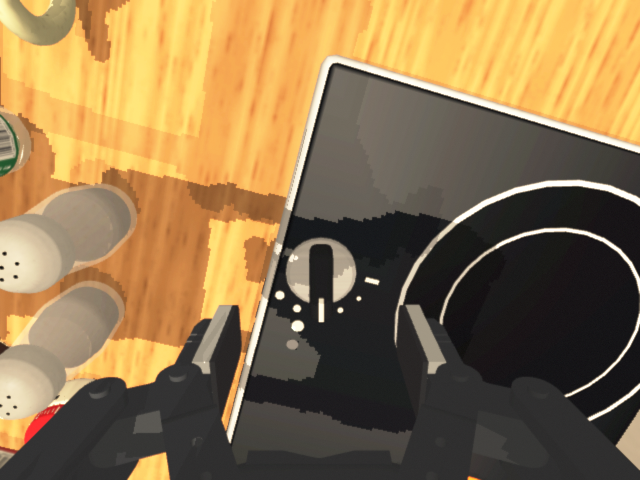

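The bar at column 321 is centred between the pads (238 and 400). I'll descend and close gently.

Call:
arm_command(
  commands=[
    [6, [0, 0, -1.5], 0],
    [6, [0, 0, -1.5], 0],
    [6, [0, 0, -0.9], 0],
    [6, [0, 0, 0], 0],
    [3, [0, 0, 0], 0],
    [2, [0, 0, 0], 0],
    [1.5, [0, 0, 0], 0],
    [0.8, [0, 0, 0], 0],
    [0.8, [0, 0, 0], 0],
    [0.8, [0, 0, 0], 0],
  ],
  grip_force=25,
)

```text
clock: 18.6
position: [0.5405, 0.1076, 0.0793]
ee_rot: [0.701, -0.701, -0.096, 0.093]
contact_force: [3.0, 1.8, 3.2]
width: 0.0101
```

Gripped at 10 mm. Turning anticlockwise.

Call:
arm_command(
  commands=[
    [0.8, [0, 0, 0], 0.05],
    [0.8, [0, 0, 0], 0.1],
    [0.8, [0, 0, 0], 0.1],
    [0.8, [0, 0, 0], 0.1],
    [0.8, [0, 0, 0], 0.1],
    [0.8, [0, 0, 0], 0.1],
    [0.8, [0, 0, 0], 0.1],
    [0.8, [0, 0, 0], 0.1],
    [0.8, [0, 0, 0], 0.1],
    [0.8, [0, 0, 0], 0.1],
    [0.8, [0, 0, 0], 0.1],
    [0.8, [0, 0, 0], 0.1],
  ],
)

```text
clock: 19.8
position: [0.54, 0.1069, 0.0793]
ee_rot: [-0.535, 0.536, 0.462, -0.461]
contact_force: [2.5, -0.1, 4.6]
width: 0.0103
```

Call:
arm_command(
  commands=[
    [0.8, [0, 0, 0], 0.1],
    [0.8, [0, 0, 0], 0.05],
    [0.8, [0, 0, 0], 0.03],
    [0.8, [0, 0, 0], 0.03],
    [0.8, [0, 0, 0], 0],
    [0.8, [0, 0, 0], 0],
  ],
)

```text
clock: 20.4
position: [0.5401, 0.1068, 0.0793]
ee_rot: [-0.485, 0.487, 0.514, -0.513]
contact_force: [2.7, -1.8, 6.2]
width: 0.0101
```

Run:
```python
from meas import *
q=manip.get_state();print(q['clock'],q['position'],q['contact_force'],q['moment'],q['width'])
from scipy.spatial.transform import Rotation as R
o=q['ee_rot'];M=R.from_quat([o[1],o[2],o[3],o[0]]).as_matrix();print(np.arctan2(M[1,0],M[0,0])-np.pi/2)
```

```text
20.4 [0.54006897 0.10683852 0.07929223] [ 2.66078424 -1.78249101  6.21881908] [-0.21826837 -0.44379553 -0.71840524] 0.010053989357597813
0.05475489171186387
```

The tool has gone 0.055 rad past straight with a counter-moment of 0.7 N m, so the knob is against its stop. I'll open from here, so the knob isn't dragged back, then rise.

Call:
arm_command(
  commands=[
    [1.5, [0, 0, 0], 0],
    [3, [0, 0, 0], 0],
    [5, [0, 0, 0], 0],
    [5, [0, 0, 0], 0],
    [5, [0, 0, 2], 0],
    [5, [0, 0, 4], 0],
    [5, [0, 0, 4], 0],
    [5, [0, 0, 4], 0],
  ],
)

```text
clock: 21.2
position: [0.5382, 0.1072, 0.2195]
ee_rot: [0.486, -0.485, -0.514, 0.515]
contact_force: [1.1, -0.8, 0.3]
width: 0.0502
```

Call:
arm_command(
  commands=[
    [5, [-2, 3, 1], 0],
    [5, [-2, 3, 1], 0],
    [5, [-3, 3.5, 1], 0],
    [5, [-3, 3.5, 1], 0],
    [5, [-3, 3.5, 0], 0],
    [5, [-3, 3.5, 0], 0],
    [5, [-3, 3.5, 0], 0],
    [5, [-3, 3.5, 0], 0],
    [5, [-3, 3.5, 0], 0],
    [5, [-3, 3.5, 0], 0],
    [5, [-2, 3, 0], 0],
    [5, [0, 0, 0], 0],
  ],
)

```text
clock: 22.4
position: [0.236, 0.4802, 0.258]
ee_rot: [0.485, -0.483, -0.515, 0.515]
contact_force: [0.0, -0.5, -0.9]
width: 0.0498
```

Run:
```python
from meas import *
s=snap('scene','s11.png');t=snap('top','t11.png')
s={k:np.array(v) for k,v in s.items()};t={k:np.array(v) for k,v in t.items()}
q=manip.get_state();print(q['clock'],q['position'],q['contact_force'])
print(lid(t,(.661,-.083)),lid(s,(.661,-.083)))
def rect(d,cx,cy,z,h=.035,n=280):
    W=[(cx+h,cy+h),(cx+h,cy-h),(cx-h,cy-h),(cx-h,cy+h)]
    src=np.float32([proj(d,[x,y,z]) for x,y in W]);dst=np.float32([(0,0),(n,0),(n,n),(0,n)])
    return cv2.warpPerspective(d['pixels'],cv2.getPerspectiveTransform(src,dst),(n,n),flags=cv2.INTER_CUBIC)[:,:,::-1]
cv2.imwrite('pics/kk11.png',np.vstack([np.hstack([rect(d,.545,y,.076) for d in(s,t)]) for y in(.107,-.083)]))
```

```text
22.5 [0.23818261 0.47719728 0.25788156] [ 0.40172939 -0.24309063  0.57606494]
(array([ 0.6578, -0.084 ]), np.float64(0.0729), (array([385, 140], dtype=int32), array([469, 224], dtype=int32))) (array([ 0.6575, -0.0839]), np.float64(0.0739), (array([402, 162], dtype=int32), array([501, 236], dtype=int32)))
```

View pics/kk11.png

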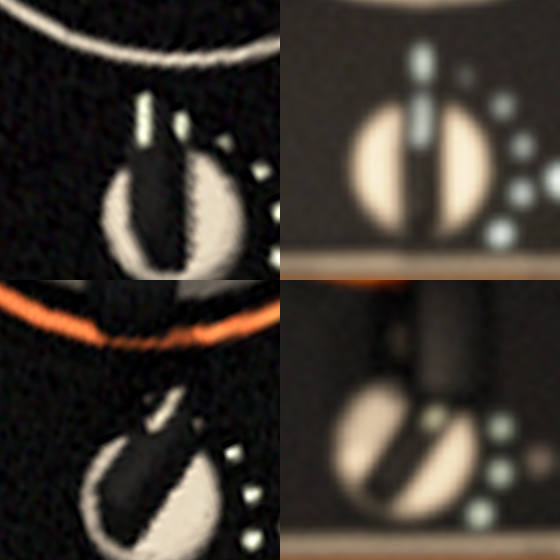

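View pics/t11.png

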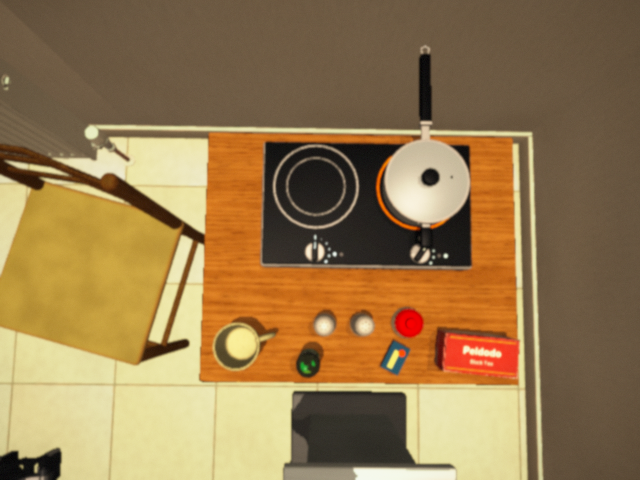

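View pics/s11.png

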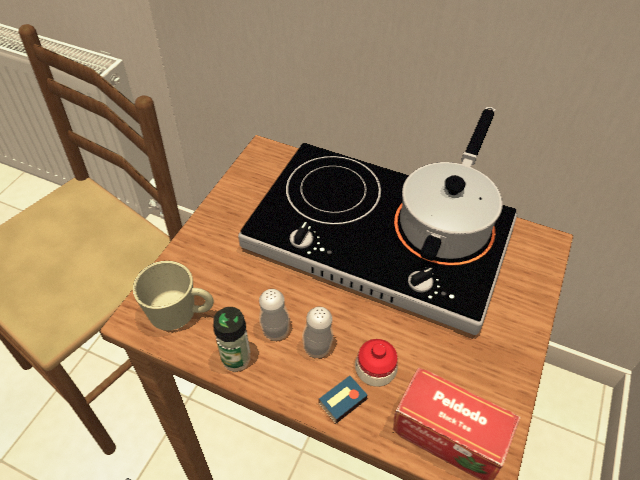

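The last views show the left knob's pointer straight at its white bar and the right knob unchanged. The pan is inside the ring with its lid on, the handle points to the wall, and the arm is clear. Handing in.

```bash
python3 -c "
from rig import manip
print(manip.sign_off())"
```

```text
the job is handed in; nothing more can be done
None
```

The saucepan is on the keep-warm zone with its lid on and its handle pointing straight back to the wall. The left knob is fully back at off. I handed the job in after about 22.5 s of the 61 s allowed.

**How it went:** I gripped the handle and slid the pan across the glass at about 2.5 cm/s, turning it round through the left as it went. I then nudged it into place and let go. After that I turned the left knob anticlockwise to its stop and moved the arm clear.

**Last checks:**
- **Pan position:** the lid centre reads (0.658, −0.084) in both cameras, against a ring centre of (0.662, −0.083). The handle put the pan axis nearer x = 0.660. The readings disagree by about 2 mm, so the pan is 2–4 mm short of centre towards the front. I left it there because that is about the measurement error.
- **Handle:** about 0.005 rad off straight back.
- **Knobs:** the left pointer lines up with its white bar, and the right knob looks unchanged.
- **Other things on the table:** they look unmoved in the last views.

**Force on the pan:** for a few tenths of a second after gripping, before the slide, the arm pulled up on the handle by up to about 4.5 N. The handle rose about 0.5 mm, so the pan may have tipped by up to roughly 0.2°. I corrected this before sliding. While sliding, the arm pressed down by at most about 3 N.

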